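# Stand the drilled panel in the stockroom rack and lock it with its pin

## Robot

A 6-joint arm with a two-finger parallel gripper is mounted at the origin on the work surface. World frame = base frame: x ahead of the robot, y to its left, z up, the work surface at z = 0. Lengths are in m, angles in rad, forces in N, time in s.
With the tool pointing down it reaches from about 0.275 to 0.75 m from the base axis. Payload 10.2 kg.
Tool frame: the origin (TCP) lies at the very end of the fingers, on their centre line; the grasp point (between the pads) lies behind it (bot.grasp_offset is the z of the grasp point in the tool frame, in m); z points along the fingers, y is the line along which they close (so a half turn about z gives the same grasp; the last joint's range is limited). The gripper opens to 85 mm and grips with 20 to 120 N. Pads are 22 mm wide; open, the fingers measure 114 mm over their backs; the gripper's body (76 mm by 85 mm) begins 54 mm behind the grasp point. The pads swing forward as they close: fully open they stand 13 mm farther back than shut.
Start: joints at [-1.378, 0.313, 1.498, -0, 1.331, -0.223], TCP at [0.212, -0.48, 0.231] pointing down, gripper open.
Joint ranges: [-2.94, 2.94], [-0.97, 2.17], [0.19, 2.56], [-1.23, 4.37], [0.02, 3.11], [-2.88, 2.88]. Speed limits (rad/s): [2.39, 2.39, 3.01, 3.14, 3.14, 3.14].

## Interface

Orientations are given as a 3x3 rotation matrix whose columns are the frame's x, y, z axes.
In Python, from rig import bot gives the robot as it stands. Calls block until the motion is done:
- bot.move_to(position, orientation): joint-space move of the TCP to a pose.
- bot.servo_line(position, orientation=None, speed=0.15, threshold=None): straight line of the TCP; orientation=None keeps the orientation; speed is the mean speed in m/s. With threshold (N) it stops when the force on the tool has changed by that much, and returns True; else False.
- bot.set_joints(angles): joint-space move.
- bot.set_gripper(opening, strength=None): finger opening in m; strength is the grip in N (None keeps the last); returns when the fingers have stopped.
- bot.sleep(seconds).
- bot.solve_ik(position, orientation): joint angles nearest the present ones, or None.
- bot.get_image(name): name is "scene" or "top"; returns a dict with "color" (384x512x3 uint8, red, green, blue), "z_map" (384x512 float32, m along the optical axis (not along the pixel's ray), 0 where there is no reading), "mtx" (3x3 intrinsics, pixels), "distortion" ([k1, k2, p1, p2, k3] as OpenCV has them; the pictures are not rectified), "world_to_cam" (4x4, takes a point from world to camera coordinates). Camera axes: x right, y up, looking along -z (the intrinsics and any distortion apply to the point x, -y, -z); pixel columns grow to the right and rows downward; lengths in m; the calibration is good to about 2 mm. A picture is of the moment at which its call begins.
A pose or a line that the arm cannot do raises bot.IKError and nothing moves.
- bot.sign_off(): hands the job in; it is judged then, once.
Readings, each from a call of its own:
- bot.current_time(): time.
- bot.current_joint_positions(): joint angles.
- bot.current_qd(): joint speeds.
- bot.current_tau(): joint torques, N m.
- bot.current_position(): TCP position.
- bot.current_ee_rot(): TCP orientation.
- bot.current_ft_force(): force on the tool from outside, world axes, zero at the start.
- bot.current_moment(): the same for the moment, N m.
- bot.current_opening(): finger opening in m.
- bot.current_grasp_force(): force on a finger pad.
Only numpy, scipy, OpenCV 4.12 (cv2) and the standard library are available. Lean on these libraries where they do the work, as an engineer would, in place of code of your own. Each camera call takes 0.05 s, during which the arm holds its last target. There are 200 camera calls.

## Task

Stand the drilled (longer) divider panel on edge in the free slot of the steel rack, fully down on the slot floor, and then push the long lock pin through the near lug, the panel and the far lug until its handle meets the lug, from the side that faces away from the panel already locked there. Let go of everything, and leave the short panel, the short pin and the other things on the bench where they are.

Things in the scene. Friction and masses are not known exactly. Their poses are not given: they have to be found in the camera images.
- rack: Fixed dark steel divider rack. Origin: under the middle of its free slot, at table height. x along the slot, y across it, z up. Base x -66 to 66, y -24 to 98, 12 mm thick. At +y (centre y 70) is a second, like slot with a fixed panel already locked in it, top at 102 mm, its pin's handle on the +y side.
- slot (a point): Middle of the floor of the rack's free slot, 12 mm above the table; axes as the rack. The slot is 12 mm wide (y) and 116 mm long (x) between end walls; guides at each end are 58 mm high above the table, with lips flared outwards up to 70 mm (overall x -69 to 69, y -17 to 17).
- lug_hole (a point): Mouth of the lug hole on the rack's free (-y) side, at rack x 0, y -16, z 50 mm; axes as the rack. The pin goes in here along rack +y. The two lugs, amid the slot's length, are 36 mm long (x), 10 thick (y -16 to -6 and 6 to 16), tops 66 mm above the table, each with a 13 mm hole along y. A seated panel's hole is in line with them.
- panel: The panel to fit: loose aluminium plate 110 mm long (x), 8 thick (y), 90 high (z), about 0.2 kg, with one 17 mm hole along y at mid-length, 38 mm above its lower edge. Either way round will do. Origin: middle of its lower edge. It starts on edge in either of the stand's grooves, lower edge 10 mm above the table.
- stand: Fixed plywood stand 80 (x) by 110 (y) by 32 mm high with two 11 mm wide grooves along x, open at the ends, at y = +32 and -32 mm, groove floors 10 mm above the table; holds the two loose panels in either order. Origin: middle of its underside.
- short_panel: Loose plain aluminium panel, 70 mm long (x), 8 thick, 90 high, no hole, in the stand's other groove: leave it. Origin: middle of its lower edge.
- pin: The long lock pin, lying on the table: steel shaft 10 mm in diameter, 44 long, its last 8 mm tapered to 5 mm; square black handle 18 by 18, 40 long. Origin: on the axis at the shoulder between them, 9 mm above the table as it lies. +x runs to the tip; the handle is x 0 to -40. About 60 g. Home, its shoulder meets the lug's face and the tip stands 12 mm out of the far lug.
- pin_tip (a point): Tip of the long lock pin, 44 mm from its origin.
- short_pin: A pin like the long one but with a shaft of only 22 mm (too short): leave it lying. Origin and axes as the long pin.
- carton: Small cardboard box, 36 by 36 by 34 mm high, loose between the two pins. Origin: middle of its underside.
- can: Grey spray can, 60 mm in diameter, 170 mm high, loose, standing upright beyond and between the stand and the rack. Origin: middle of its underside.
- tape: Roll of tape lying flat, 90 mm across, 48 mm high, loose. Origin: middle of its underside.
- wrench: Wrench lying on the table beside the right-hand tote, loose. Origin: middle of its underside.
- driver: Screwdriver lying on the table behind the rack, loose. Origin: middle of its underside.
- jar: Jar, 64 mm in diameter, 75 mm high, loose, at the right. Origin: middle of its underside.
There are look-alikes about, which are no part of the job. What is shaped like the pin but white is not meant. Leave any green look-alike of the panel alone.

How it is judged:
By the outcome, as a careful person would: the job done as asked, in the order asked, and still so for the second after the job is handed in, with the robot touching nothing.
It also fails if it takes over 70 s, if anything falls off the work surface, if the arm or the gripper's body presses on something with over 40 N, if the wrist force passes 120 N, or if a joint passes its speed limit or range.

## Working session

There is one attempt and no reset: what is moved stays moved. The work goes in short steps, each a Python script; the robot and the scene stay as the last script left them, time stands still between calls to the robot, and variables do not carry over. Pictures are saved under pics/ and viewed, at most 10 in all, crops included, and the job is handed in when it is done.

```bash
ls; mkdir -p pics
cat > h.py <<'E'
import numpy as np, cv2
from rig import bot
def grab(name):
    d=bot.get_image(name)
    return d
def world(d):
    """per-pixel world points HxWx3 (nan where no depth)"""
    z=d["z_map"].astype(float); H,W=z.shape
    u,v=np.meshgrid(np.arange(W),np.arange(H))
    p=cv2.undistortPoints(np.stack([u,v],-1).reshape(-1,1,2).astype(np.float64),d["mtx"],np.array(d["distortion"],float)).reshape(H,W,2)
    z=np.where(z>0,z,np.nan)
    c=np.stack([p[...,0]*z,-p[...,1]*z,-z],-1)
    T=np.linalg.inv(d["world_to_cam"])
    return c@T[:3,:3].T+T[:3,3]
E
python3 - <<'E'
from h import *
for n in ("scene","top"):
    d=grab(n); np.savez(f"{n}.npz",**{k:np.array(v) for k,v in d.items()})
    cv2.imwrite(f"pics/{n}0.png",cv2.resize(d["color"][...,::-1],(800,600),interpolation=cv2.INTER_CUBIC))
    T=np.linalg.inv(d["world_to_cam"]); print(n,T.round(3),d["mtx"],d["distortion"])
print(bot.grasp_offset,bot.current_time())
E
```

```text
pics
scene [[ 0.866 -0.281  0.413  0.866]
 [ 0.5    0.479 -0.722 -0.661]
 [ 0.005  0.832  0.555  0.519]
 [ 0.     0.     0.     1.   ]] [[370.82576172   0.         252.32939831]
 [  0.         370.82576172 190.34318444]
 [  0.           0.           1.        ]] [-0.0801774  0.         0.         0.         0.       ]
top [[ 0.007  0.987 -0.161  0.34 ]
 [-1.     0.007  0.002 -0.047]
 [ 0.003  0.161  0.987  1.007]
 [ 0.     0.     0.     1.   ]] [[429.04465402   0.         261.58257572]
 [  0.         429.04465402 186.50562937]
 [  0.           0.           1.        ]] [-0.01975524  0.          0.          0.          0.        ]
-0.0187 0.1
```

View pics/top0.png

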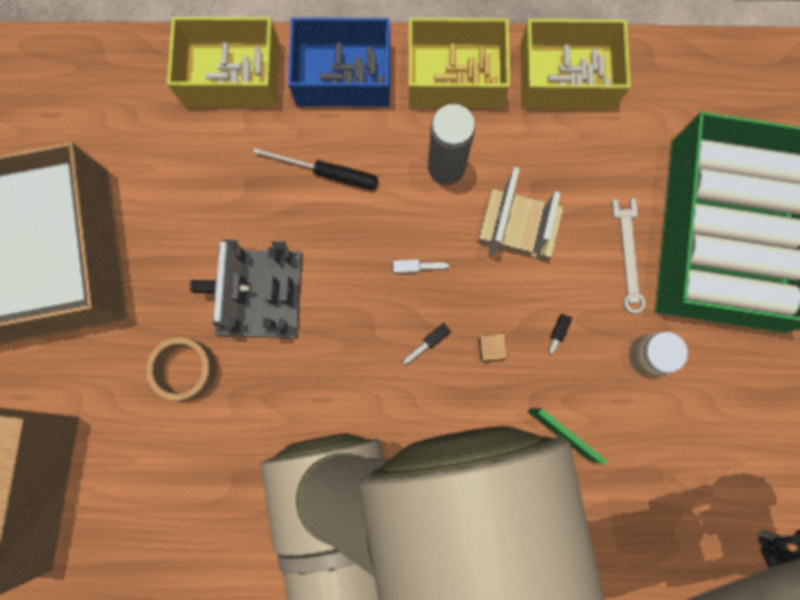

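View pics/scene0.png

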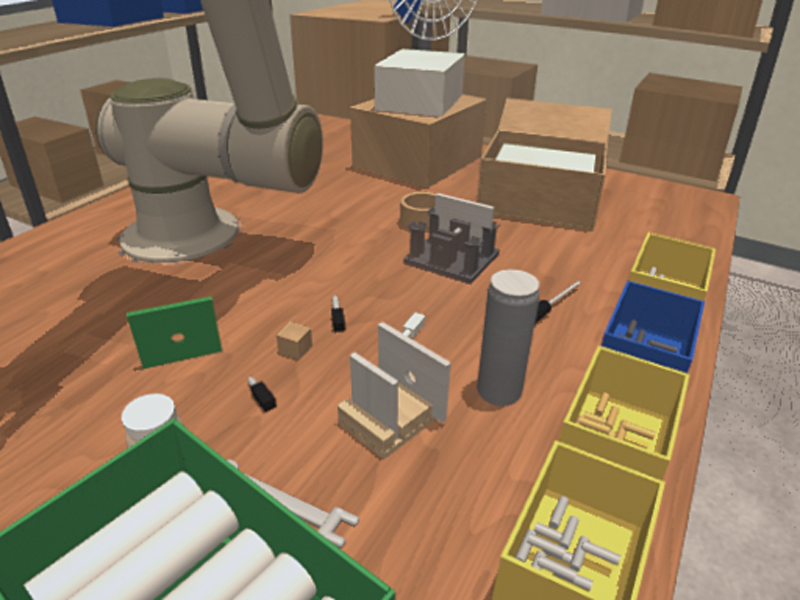

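The top view (800x600) shows the rack at (258,290), with its locked panel on the image left and its free slot at about x=283. The stand is at (522,222).

- **Panels:** the long panel at (508,205) has a hole in the scene view at (410,377). The one at (551,222) is short, and the green one at (568,436) is a decoy.
- **Pins:** the black one at (430,342) has the long shaft. The black one at (561,332) has the short shaft, and the white one at (420,267) is a decoy.

I'll confirm with an enlarged crop and measure.

```bash
cat > m.py <<'E'
from h import *
D={n:dict(np.load(f"{n}.npz")) for n in ("scene","top")}
P={n:world(D[n]) for n in D}
def ctr(n,u,v): u,v=int(u/1.5625),int(v/1.5625); return P[n][v,u].round(4)
for nm,u,v in [("table",350,420),("pinhandle",441,332),("shortpin",563,325),("carton",492,342),("can",453,122),("rackpanel",228,280),("panel",514,180),("short",555,205),("white",405,267),("jar",664,352)]:
    print(nm,ctr("top",u,v))
def rect(n,lo,hi,c,r):
    p=P[n]; m=(p[...,2]>lo)&(p[...,2]<hi)&(np.abs(p[...,0]-c[0])<r)&(np.abs(p[...,1]-c[1])<r)
    q=p[m]; R=cv2.minAreaRect((q[:,:2]*1000).astype(np.float32)); print(n,lo,hi,len(q),np.round(R[0],1),np.round(R[1],1),round(R[2],2),"zmed",np.median(q[:,2]).round(4)); return q
for n in ("top","scene"):
    rp=ctr("top",228,280); pp=ctr("top",514,180)
    rect(n,.096,.108,rp,.07)      # locked panel top
    rect(n,.006,.018,ctr("top",262,290),.1)
    rect(n,.06,.073,ctr("top",262,290),.09)
    rect(n,.094,.106,ctr("top",508,205),.09)
    rect(n,.028,.036,ctr("top",522,222),.09)
    rect(n,.004,.025,ctr("top",430,342),.045)
c=D["top"]["color"][130:250,110:370,::-1]
a=cv2.resize(D["top"]["color"][185:245,245:375,::-1],(800,370),interpolation=cv2.INTER_CUBIC)
b=cv2.resize(D["scene"]["color"][190:290,140:300,::-1],(368,230),interpolation=cv2.INTER_CUBIC)
s=cv2.resize(D["top"]["color"][145:225,130:205,::-1],(216,230),interpolation=cv2.INTER_CUBIC)
t=cv2.resize(D["top"]["color"][100:175,295:370,::-1],(216,230),interpolation=cv2.INTER_CUBIC)
cv2.imwrite("pics/crop1.png",np.vstack([a,np.hstack([b,s,t])]))
E
python3 m.py
```

```text
table [ 0.3128  0.0362 -0.0028]
pinhandle [ 0.4418 -0.0972  0.0173]
shortpin [ 0.4521 -0.2778  0.0202]
carton [ 0.4269 -0.169   0.0348]
can [ 0.7036 -0.1042  0.1707]
rackpanel [0.506  0.207  0.0796]
panel [ 0.6484 -0.1946  0.1008]
short [ 0.614  -0.2543  0.0955]
white [ 0.5403 -0.0432  0.0188]
jar [ 0.4095 -0.4035  0.0759]
top 0.096 0.108 228 [500.3 210.9] [  9.9 109.6] 88.27 zmed 0.1016
top 0.006 0.018 1565 [492.1 188.6] [145.4 182.7] 13.33 zmed 0.0119
top 0.06 0.073 650 [500.4 193.1] [136.8 133.9] 88.55 zmed 0.0659
top 0.094 0.106 346 [ 619.6 -170.3] [173.6 110.1] 70.33 zmed 0.1001
top 0.028 0.036 1115 [ 609.9 -191.8] [168.4 105.4] 68.57 zmed 0.032
top 0.004 0.025 224 [426.4 -76.8] [60.1 71.5] 80.98 zmed 0.0161
scene 0.096 0.108 109 [506.5 212.4] [ 12.8 110.2] 89.48 zmed 0.0998
scene 0.006 0.018 531 [492.7 181.9] [135.4 158.2] 88.12 zmed 0.0104
scene 0.06 0.073 410 [504.6 175.2] [103.1 136.8] 89.4 zmed 0.0647
scene 0.094 0.106 471 [ 620.4 -180.1] [156.  110.2] 66.38 zmed 0.098
scene 0.028 0.036 930 [ 617.3 -192.3] [165.4 110.5] 71.72 zmed 0.0302
scene 0.004 0.025 136 [429.4 -75.4] [17.5 83.4] 39.85 zmed 0.0152
```

View pics/crop1.png

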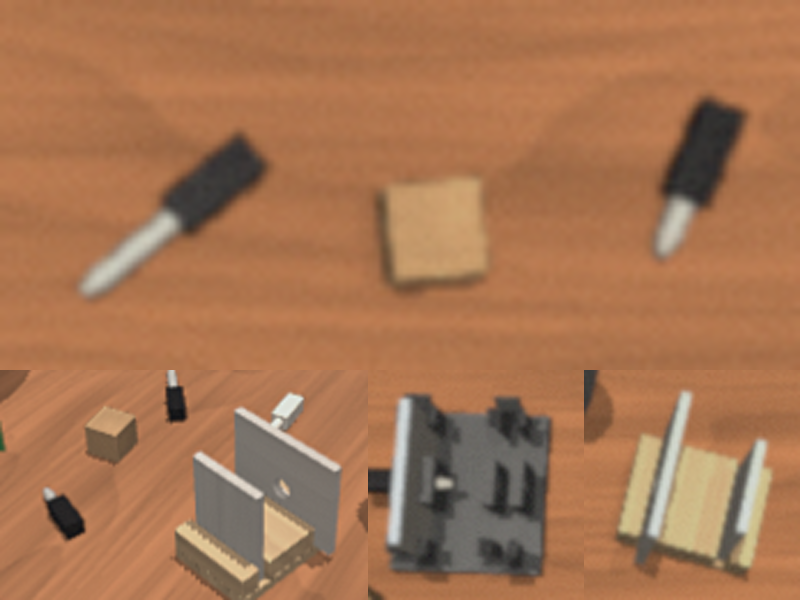

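The crop confirms it: the long pin is at top left, the short pin at right, and the drilled long panel is in the stand's image-left groove. Next I fit models to the depth maps for accurate poses.

```bash
cat > fit.py <<'E'
from h import *
from scipy.optimize import minimize
def lugs(y): return [(-18,18,y-16,y-6,12,66),(-18,18,y+6,y+16,12,66)]+[b for s in(-1,1) for t in(-1,1) for b in[tuple(sorted((s*50,s*66)))+tuple(sorted((y+t*6,y+t*12)))+(12,64)]]
RACK=[(-66,66,-24,98,0,12)]+lugs(0)+lugs(70)+[(-55,55,66,74,12,102),(-9,9,86,126,41,59)]
LONG=lambda y:(-55,55,y-4,y+4,10,100)
SHORT=lambda y:(-35,35,y-4,y+4,10,100)
STAND=[(-40,40,-55,-37.5,0,32),(-40,40,-26.5,26.5,0,32),(-40,40,37.5,55,0,32),(-40,40,-55,55,0,10)]
PANEL=[(-55,55,-4,4,10,100)]
PIN=[(-40,0,-9,9,0,18),(0,36,-5,5,4,14),(36,44,-3.5,3.5,6,12)]
def prep(d,box):
    """rays through the pixels of box (u0,u1,v0,v1)"""
    u,v=np.meshgrid(np.arange(box[0],box[1]),np.arange(box[2],box[3]))
    p=cv2.undistortPoints(np.stack([u,v],-1).reshape(-1,1,2).astype(float),d["mtx"],np.array(d["distortion"],float)).reshape(-1,2)
    T=np.linalg.inv(d["world_to_cam"])
    r=np.c_[p[:,0],-p[:,1],-np.ones(len(p))]@T[:3,:3].T
    return T[:3,3],r,d["z_map"][box[2]:box[3],box[0]:box[1]].ravel().astype(float)
def render(o,r,x,boxes):
    c,s=np.cos(x[2]),np.sin(x[2]); R=np.array([[c,s,0],[-s,c,0],[0,0,1]])
    oo=R@(o-np.array([x[0],x[1],x[3]])); rr=r@R.T
    best=-oo[2]/rr[:,2]
    for b in boxes:
        b=np.array(b)/1000.; t1=(b[0::2]-oo)/rr; t2=(b[1::2]-oo)/rr
        n=np.minimum(t1,t2).max(1); f=np.maximum(t1,t2).min(1)
        best=np.where(n<f,np.minimum(best,n),best)
    return best
def fit(d,box,x0,boxes,cap=.012):
    o,r,z=prep(d,box); ok=z>0
    f=lambda x:np.minimum(np.abs(render(o,r,x,boxes)-z),cap)[ok].mean()*1e3
    best=None
    for dy in(-.05,0,.05):
        x=np.array([x0[0],x0[1],x0[2]+dy,0]); sx=np.vstack([x]+[x+e for e in np.diag([.008,.008,.06,.002])])
        q=minimize(f,x,method="Nelder-Mead",options=dict(initial_simplex=sx,xatol=1e-5,fatol=1e-5,maxiter=500))
        if best is None or q.fun<best.fun: best=q
    return best.x,best.fun
def pxbox(d,c,r,h,):
    """pixel box around a world point region"""
    P=np.array([(c[0]+a*r,c[1]+b*r,z) for a in(-1,1) for b in(-1,1) for z in(0,h)])
    C=P@d["world_to_cam"][:3,:3].T+d["world_to_cam"][:3,3]
    uv=cv2.projectPoints(C*[1,-1,-1],np.zeros(3),np.zeros(3),d["mtx"],np.array(d["distortion"],float))[0][:,0]
    a,b=uv.min(0).astype(int),uv.max(0).astype(int)+1
    return max(a[0],0),min(b[0],512),max(a[1],0),min(b[1],384)
E
cat > run1.py <<'E'
from fit import *
D={n:dict(np.load(f"{n}.npz")) for n in ("scene","top")}
for n in ("top","scene"):
    d=D[n]
    for nm,x0,bx,r,h in [("rack",(.502,.141,-.03),RACK,.06,.07),
        ("stand+",(.615,-.192,-.33),STAND+[LONG(32),SHORT(-32)],.07,.1),
        ("pin",(.428,-.078,2.26),PIN,.038,.02)]:
        x,f=fit(d,pxbox(d,x0,r,h),x0,bx); print(n,nm,(x*[1e3,1e3,57.2958,1e3]).round(2),round(f,2))
E
python3 run1.py
```

```text
top rack [ 4.9863e+02  1.4123e+02 -1.7600e+00 -2.0000e-01] 2.42
top stand+ [ 6.1250e+02 -1.9609e+02 -1.9170e+01  1.8000e-01] 5.08
top pin [ 4.2406e+02 -7.5400e+01  1.2954e+02 -2.0000e-02] 1.52
scene rack [503.63 142.63  -1.76  -1.85] 3.17
scene stand+ [ 610.52 -215.95  -14.72   -1.64] 1.6
scene pin [428.55 -73.99 129.85  -1.77] 1.79
```

```bash
cat > run2.py <<'E'
from fit import *
D={n:dict(np.load(f"{n}.npz")) for n in ("scene","top")}
for n in ("top","scene"):
    d=D[n]; p=world(d); c=np.array([.615,-.19])
    m=(p[...,2]>.094)&(p[...,2]<.106)&(np.linalg.norm(p[...,:2]-c,axis=-1)<.11)
    k,l,st,_=cv2.connectedComponentsWithStats(m.astype(np.uint8))
    for i in range(1,k):
        if st[i,4]>30:
            q=p[l==i]; R=cv2.minAreaRect((q[:,:2]*1e3).astype(np.float32)); print(n,st[i,4],np.round(R[0],1),np.round(R[1],1),round(R[2],2),np.median(q[:,2]).round(4))
    best=None
    for yaw in (-.25,-.3,-.35):
      for oy in (-.01,.0,.01):
        x0=(.645-.02,-.165+oy,yaw)
        o=fit(d,pxbox(d,(.625,-.16),.05,.1),x0,[LONG(0)],.02)
        if best is None or o[1]<best[1]: best=o
    print(n,"panel",(best[0]*[1e3,1e3,57.2958,1e3]).round(2),best[1].round(2))
E
python3 run2.py
```

```text
top 188 [ 614. -186.] [  8.3 110.1] 75.53 0.1003
top 130 [ 597.8 -248. ] [ 8.7 69.7] 75.29 0.0999
top panel [ 6.1446e+02 -1.8614e+02 -1.4660e+01  2.4000e-01] 7.13
scene 248 [ 618.5 -185.3] [  9.6 111. ] 75.07 0.098
scene 61 [ 695.7 -131.2] [ 5.7 30. ] 65.53 0.1009
scene 182 [ 602.9 -247.6] [10.1 70.4] 75.32 0.0979
scene panel [ 618.86 -185.04  -14.69   -1.72] 5.4
```

Both cameras agree up to a constant offset of (4.5, 1.2, -1.8) mm. I'll go ahead with the panel grasp.

```bash
cat >> h.py <<'E'
def down(a,pos,flip=False):
    """tool down, closing axis perpendicular to heading a; half turn chosen for the smaller j6"""
    best=None
    for f in (0,np.pi):
        y=np.array([-np.sin(a+f),np.cos(a+f),0]); z=np.array([0,0,-1.]); R=np.c_[np.cross(y,z),y,z]
        q=bot.solve_ik(pos,R)
        if q is not None and (best is None or abs(q[5])<best[0]): best=(abs(q[5]),R)
    return best[1]
def st(): print("t",round(bot.current_time(),2),"tcp",np.round(bot.current_position(),4),"F",np.round(bot.current_ft_force(),1),"op",round(bot.current_opening(),4),"gf",np.round(bot.current_grasp_force(),1))
E
python3 - <<'E'
from h import *
a=np.radians(-14.65); p=np.array([.6165,-.1856,.0])
bot.set_gripper(.036,60)
R=down(a,p+[0,0,.07]); 
bot.move_to(p+[0,0,.16],R); st()
print(bot.servo_line(p+[0,0,.07],speed=.1,threshold=15)); st()
bot.set_gripper(0.0,70); st()
bot.servo_line(p+[0,0,.24],speed=.2); st()
print(np.round(bot.current_joint_positions(),2))
d=grab("scene"); cv2.imwrite("pics/grasp.png",cv2.resize(d["color"][...,::-1],(800,600)))
E
```

```text
t 2.47 tcp [ 0.6162 -0.1865  0.1602] F [ 0.1 -0.5 -0.1] op 0.0358 gf 0.0
False
t 3.52 tcp [ 0.6169 -0.1858  0.0708] F [-0.3  0.1  1. ] op 0.0363 gf 0.0
t 3.88 tcp [ 0.6168 -0.1856  0.0707] F [-0.7  0.7  3.9] op 0.0068 gf 69.1
t 4.88 tcp [ 0.616  -0.1854  0.2383] F [-0.6 -1.  -2.9] op 0.0068 gf 68.2
[-0.47  0.58  1.08 -0.    1.48  1.35]
```

View pics/grasp.png

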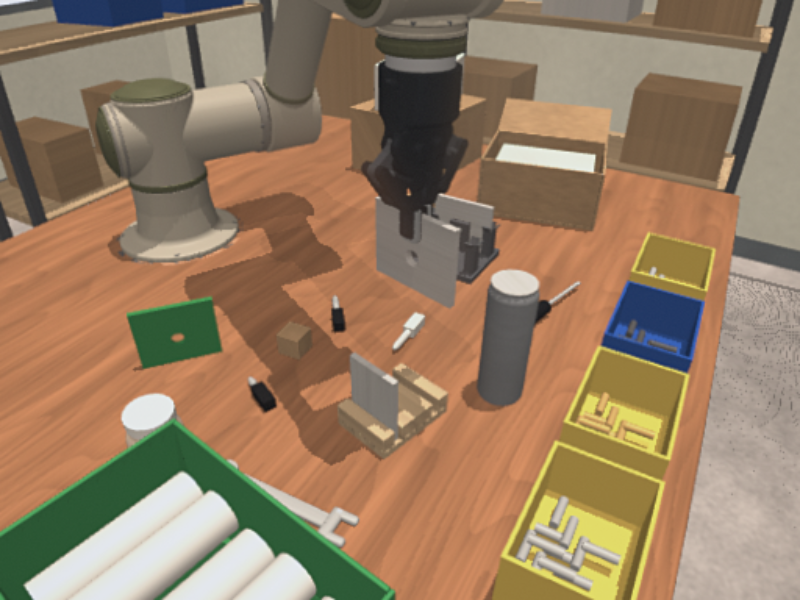

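The panel is firmly held, the short panel is undisturbed, and nothing else has moved. Next I hover over the rack and compare the panel with the rack in the same camera.

```bash
cat > run3.py <<'E'
from fit import *
from h import st,down
a=np.radians(-1.76); p=np.array([.5011,.1419,0])
R=down(a,p+[0,0,.18])
q=bot.current_joint_positions()
bot.servo_line([.5,-.06,.24],R,speed=.25)
bot.servo_line(p+[0,0,.18],speed=.2); bot.sleep(.2); st()
np.save("R.npy",R); print(np.round(bot.current_joint_positions(),2))
t=bot.current_position()
for n in ("scene","top"):
    d=grab(n); np.savez(f"{n}_hov.npz",**{k:np.array(v) for k,v in d.items()})
    zb=(t[2]-.0605)*1e3; B=[(-55,55,-4,4,zb,zb+90)]
    o,r,z=prep(d,(0,512,0,384))
    best=None
    P=world(d)
    m=(np.abs(P[...,1]-t[1])<.015)&(np.abs(P[...,0]-t[0])<.07)&(P[...,2]>zb/1e3-.008)&(P[...,2]<zb/1e3+.058)
    qq=P[m]; print(n,len(qq))
    if len(qq)>50:
        Rr=cv2.minAreaRect((qq[:,:2]*1e3).astype(np.float32)); print(np.round(Rr[0],1),np.round(Rr[1],1),round(Rr[2],2),"zmin",np.percentile(qq[:,2],[0,1]).round(4),"y med",np.median(qq[:,1]).round(4),"x",np.percentile(qq[:,0],[0,1,99,100]).round(4))
    v,u=np.where(m); 
    if len(qq)>50:
        box=(u.min()-8,u.max()+8,v.min(),v.max()+8)
        x,f=fit(d,box,(t[0],t[1],a),B,.02); print("fit",(x*[1e3,1e3,57.3,1e3]).round(2),round(f,2))
    cv2.imwrite(f"pics/hov_{n}.png",cv2.resize(d["color"][...,::-1],(800,600)))
E
python3 run3.py
```

```text
Traceback (most recent call last):
  File "run3.py", line 6, in <module>
    bot.servo_line([.5,-.06,.24],R,speed=.25)
    ~~~~~~~~~~~~~~^^^^^^^^^^^^^^^^^^^^^^^^^^^
rig.IKError: the arm cannot follow that straight line within its joint ranges
```

```bash
sed -i 's/^R=down(a,p+\[0,0,.18\])/y=np.array([-np.sin(a),np.cos(a),0]); y=y*np.sign(y@bot.current_ee_rot()[:,1]); zz=np.array([0,0,-1.]); R=np.c_[np.cross(y,zz),y,zz]; print(bot.solve_ik(p+[0,0,.18],R), bot.solve_ik(p+[0,0,.07],R))/' run3.py; python3 run3.py
```

```text
[ 5.07448648e-02  3.49482602e-01  1.58645454e+00 -4.44089210e-16
  1.20565551e+00  1.65225899e+00] [ 5.07448648e-02  4.91271448e-01  1.70048992e+00 -4.44089210e-16
  9.49831289e-01  1.65225899e+00]
t 7.17 tcp [0.5013 0.1413 0.1802] F [ 0.4 -0.  -3.3] op 0.0069 gf 68.2
[ 0.05  0.35  1.59 -0.    1.21  1.65]
scene 866
[503.7 140.2] [ 14.8 110.9] 88.25 zmin [0.1174 0.1186] y med 0.1378 x [0.4482 0.4498 0.5587 0.5592]
fit [503.38 141.72  -1.43  -1.59] 10.54
top 47
```

Scene camera: panel at (503.4, 141.7), rack at (503.6, 142.6). x is aligned and y needs about +0.9 mm. I'll descend with a force stop.

Run:
```python
from h import *
R=np.load("R.npy"); x,y=.5014,.1422
bot.servo_line([x,y,.14],R,speed=.1); bot.sleep(.2); st()
print(bot.servo_line([x,y,.070],R,speed=.04,threshold=12)); st(); print(np.round(bot.current_moment(),2))
```

```text
t 8.02 tcp [0.5017 0.1422 0.1406] F [-0.1  0.3 -2.4] op 0.0067 gf 68.1
True
t 9.57 tcp [0.5013 0.1422 0.0726] F [-1.6 -0.1  4.3] op 0.0071 gf 69.2
[-0.04  0.09  0.  ]
```

It stopped at TCP z 72.6 mm, against 72.5 expected for the floor. I'll release, retreat and check.

Run:
```python
from fit import *
from h import st
R=np.load("R.npy")
bot.set_gripper(.028,60); st()
p=bot.current_position()
bot.servo_line([p[0],p[1],.19],R,speed=.15)
bot.servo_line([.42,-.05,.2],speed=.25); st()
for n in ("scene","top"):
    d=grab(n); P=world(d)
    np.savez(f"{n}_p.npz",**{k:np.array(v) for k,v in d.items()})
    for nm,yy in (("new",.142),("locked",.212)):
        m=(np.abs(P[...,1]-yy)<.02)&(np.abs(P[...,0]-.502)<.07)&(P[...,2]>.092)&(P[...,2]<.11); q=P[m]
        if len(q)>20: r=cv2.minAreaRect((q[:,:2]*1e3).astype(np.float32)); print(n,nm,len(q),np.round(r[0],1),np.round(r[1],1),round(r[2],2),np.percentile(q[:,2],[10,50,90]).round(4))
    x0=(.426,-.0745,2.26); x,f=fit(d,pxbox(d,x0,.038,.02),x0,PIN); print(n,"pin",(x*[1e3,1e3,57.3,1e3]).round(2),round(f,2))
d=dict(np.load("scene_p.npz")); cv2.imwrite("pics/placed.png",cv2.resize(d["color"][100:230,200:380,::-1],(800,578),interpolation=cv2.INTER_CUBIC))
```

```text
t 9.9 tcp [0.5007 0.1422 0.0717] F [0.3 0.6 0. ] op 0.0276 gf 0.0
t 11.82 tcp [ 0.4201 -0.0494  0.1998] F [ 0.  -0.1  0.5] op 0.028 gf 0.0
scene new 171 [503.  141.1] [ 13.8 111.4] 89.52 [0.0932 0.0984 0.101 ]
scene locked 158 [507.1 212.1] [ 12.3 110.7] 87.91 [0.0933 0.0981 0.1013]
scene pin [428.71 -74.25 129.62  -1.72] 1.67
top new 239 [498.2 141. ] [  9.1 110.6] 88.37 [0.0966 0.1016 0.1035]
top locked 255 [500.4 210.9] [  9.4 110.2] 88.33 [0.0961 0.101  0.1034]
top pin [423.96 -76.39 129.72   0.88] 11.28
```

View pics/placed.png

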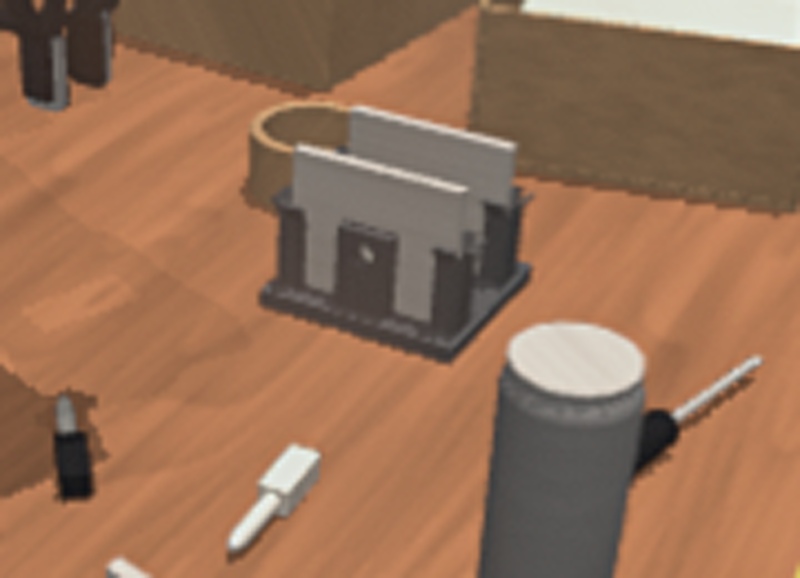

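The panel is seated: its top is level with the locked panel's, and the lug hole at about (367,255) in the crop shows aluminium-free light. Next, the pin.

```bash
cat > run5.py <<'E'
from fit import *
from h import st,down
b=np.radians(129.7); u=np.array([np.cos(b),np.sin(b),0])
p=np.array([.4263,-.0745,0])-.024*u
def Rh(h,f): 
    y=np.array([-np.sin(h+f),np.cos(h+f),0]); z=np.array([0,0,-1.]); return np.c_[np.cross(y,z),y,z]
h2=np.radians(90-1.7); u2=np.array([np.cos(h2),np.sin(h2),0])
hole=np.array([.5013-.0005,.1423-.016,0])
app=hole-.093*u2
for f in (0,np.pi):
    q=[bot.solve_ik(*s) for s in ((p+[0,0,.003],Rh(b,f)),(app+[0,0,.044],Rh(h2,f)))]
    ok=all(s is not None for s in q); print(f,[None if s is None else np.round(s,2) for s in q])
    if ok and (not 'F' in globals() or abs(q[0][5])<bq): F,bq=f,abs(q[0][5])
R1,R2=Rh(b,F),Rh(h2,F)
bot.set_gripper(.034,60)
bot.move_to(p+[0,0,.09],R1)
print(bot.servo_line(p+[0,0,.003],speed=.06,threshold=12)); st()
zg=bot.current_position()[2]
bot.set_gripper(0,70); st()
bot.servo_line(p+[0,0,.12],speed=.12)
bot.move_to(app+[0,0,.12],R2)
bot.servo_line(app+[0,0,zg+.041],speed=.1); bot.sleep(.2); st()
np.savez("pin.npz",R2=R2,zg=zg,u2=u2,hole=hole,app=app)
t=bot.current_position()
d=grab("scene"); np.savez("scene_pin.npz",**{k:np.array(v) for k,v in d.items()})
cv2.imwrite("pics/pinheld.png",cv2.resize(d["color"][80:230,180:380,::-1],(800,600),interpolation=cv2.INTER_CUBIC))
P=world(d); c=d["color"].astype(int)
s=t+.024*u2
m=(np.linalg.norm(P[...,:2]-(s+.022*u2)[:2],axis=-1)<.03)&(P[...,2]>.035)&(P[...,2]<.06)
q=P[m]; print(len(q)); w=(q-s)@np.c_[u2,[u2[1],-u2[0],0],[0,0,1]]
for lo in range(0,48,6):
    k=(w[:,0]>lo/1e3)&(w[:,0]<(lo+6)/1e3)
    if k.sum()>2: print(lo,k.sum(),(np.mean(q[k],0)*1e3).round(1),"z range",(q[k][:,2].min()*1e3).round(1),(q[k][:,2].max()*1e3).round(1))
E
python3 run5.py
```

```text
0 [array([-0.47,  0.5 ,  1.94, -0.  ,  0.7 ,  1.98]), None]
3.141592653589793 [array([-0.47,  0.5 ,  1.94, -0.  ,  0.7 , -1.16]), array([-0.17,  0.5 ,  1.78, -0.  ,  0.86, -0.14])]
False
t 15.79 tcp [ 0.4418 -0.0931  0.0033] F [-0.4 -1.1 -0.5] op 0.034 gf 0.0
t 16.08 tcp [ 0.4418 -0.093   0.0035] F [-1.1 -0.   5.5] op 0.0165 gf 68.9
t 19.28 tcp [0.4983 0.0333 0.0448] F [-0.3 -0.4 -0.6] op 0.0164 gf 68.3
3
18 3 [507.1  78.8  48.8] z range 47.2 49.7
```

View pics/pinheld.png

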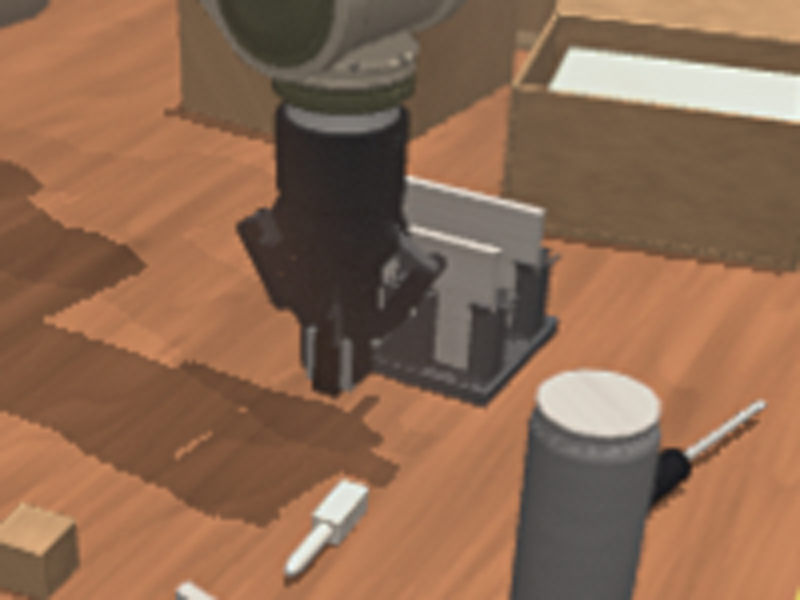

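The gripper hides the pin in this view. The finger opening (16.4 mm plus the 1.2 mm bias seen on the panel) matches the 18 mm handle. I'll insert with a force stop.

Run:
```python
from h import *
z=np.load("pin.npz"); u=z["u2"]; R=z["R2"]; t0=z["app"]+[0,0,float(z["zg"])+.0408]
def adv(s,thr,v=.04):
    r=bot.servo_line(t0+s*u,R,speed=v,threshold=thr); p=bot.current_position(); print(r,"adv",round((p-t0)@u*1e3,1)); st(); return r
if not adv(.040,8): 
    adv(.0745,12,.03)
print(np.round(bot.current_moment(),2))
```

```text
False adv 39.8
t 20.48 tcp [0.4993 0.0731 0.0441] F [-0.4 -0.5 -1. ] op 0.0159 gf 68.3
True adv 68.5
t 21.38 tcp [0.5    0.1018 0.0439] F [ 0.  -1.9  0.3] op 0.016 gf 68.5
[-0.44 -0.01 -0.  ]
```

It advanced 68.5 mm (69 expected) without earlier contact and then met resistance, so the shoulder is at the lug. A final firm press, then release and check.

Run:
```python
from h import *
z=np.load("pin.npz"); u=z["u2"]; R=z["R2"]; p=bot.current_position()
t0=z["app"]+[0,0,float(z["zg"])+.0408]
print(bot.servo_line(t0+.074*u,R,speed=.02,threshold=18)); print((bot.current_position()-t0)@u); st()
bot.set_gripper(.04,60); bot.sleep(.2); st()
p=bot.current_position()
bot.servo_line([p[0],p[1],.20],R,speed=.12)
bot.servo_line([.40,-.25,.25],speed=.25); bot.sleep(.3); st()
d=grab("scene"); e=grab("top")
a=cv2.resize(d["color"][100:220,235:335,::-1],(400,480),interpolation=cv2.INTER_CUBIC)
b=cv2.resize(e["color"][140:260,120:220,::-1],(400,480),interpolation=cv2.INTER_CUBIC)
cv2.imwrite("pics/final.png",np.hstack([a,b]))
cv2.imwrite("pics/final_full.png",cv2.resize(d["color"][...,::-1],(800,600)))
for n,D in (("scene",d),("top",e)):
    P=world(D); q=P[(np.abs(P[...,0]-.502)<.013)&(P[...,1]<.135)&(P[...,1]>.05)&(P[...,2]>.05)&(P[...,2]<.064)]
    print(n,len(q),(np.percentile(q,[2,50,98],axis=0)*1e3).round(1).tolist())
    for yy in (.142,.212):
        q=P[(np.abs(P[...,1]-yy)<.02)&(np.abs(P[...,0]-.502)<.07)&(P[...,2]>.092)&(P[...,2]<.11)]; print(yy,np.median(q[:,2]).round(4))
```

```text
True
0.06850004136633961
t 21.6 tcp [0.4999 0.1018 0.0437] F [-0.1 -2.9  0.8] op 0.0162 gf 68.5
t 22.16 tcp [0.4997 0.1018 0.0435] F [-0.4  0.2 -0.6] op 0.0397 gf 0.0
t 25.54 tcp [ 0.4001 -0.2497  0.25  ] F [-0.2  0.  -0.4] op 0.0399 gf 0.0
scene 97 [[490.2, 86.2, 50.1], [504.0, 117.3, 54.0], [513.9, 128.5, 63.8]]
0.142 0.0981
0.212 0.0979
top 154 [[490.2, 85.0, 50.4], [497.7, 107.1, 55.1], [510.1, 128.6, 63.7]]
0.142 0.1013
0.212 0.1015
```

View pics/final.png

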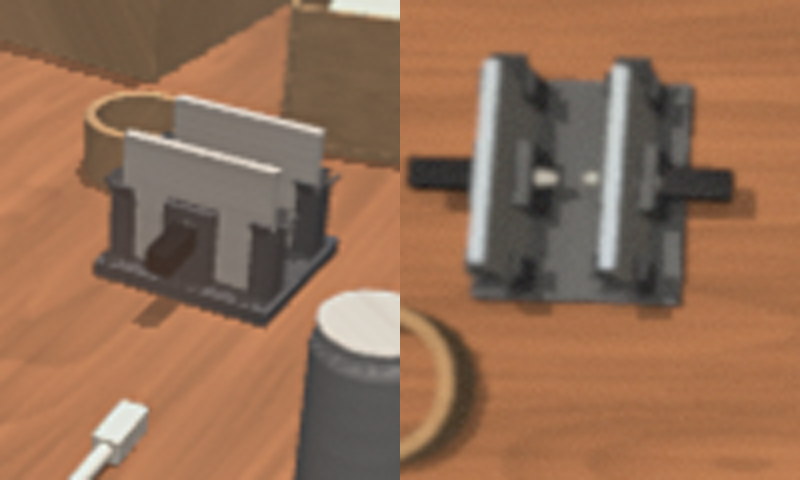

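View pics/final_full.png

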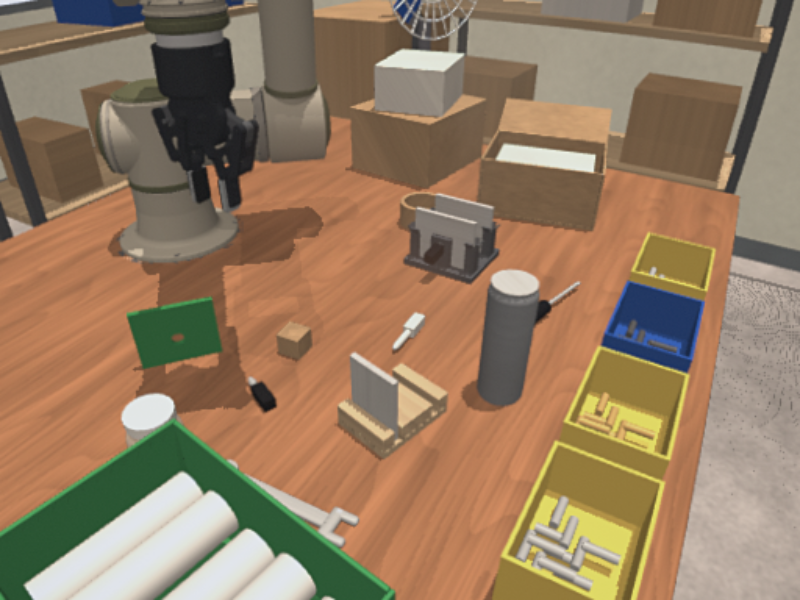

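The top view shows the pin's tip past the far lug at (583,178). The gap to the locked pin's tip at (557,178) is 26 px, about 14 mm, which is what two pins fully home should leave. The handle sits against the near lug, the panel top is level with the locked one, and the other objects are unmoved. Handing in.

```bash
python3 -c "
from rig import bot
print(bot.sign_off())"
```

```text
the job is handed in; nothing more can be done
None
```

The drilled panel is fully down in the free slot, the long pin is home from the free side with its handle against the lug, everything is released, and I handed the job in about 26 s into the 70 s limit; the judge's verdict wasn't shown.

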